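# Swap which parts tray is open on the fitting rack

### The job

Three shallow parts trays slide on rails in the grey rack: one wide, two narrow. First push the narrow tray that was left open fully home, then hook a fingertip behind the front lip of the wide tray and draw it out all the way to its stop. Nothing is to be pinched, picked up or lifted: do not touch the green fitting lying in the wide tray, keep the other narrow tray shut, and leave everything else on the bench where it stands.

Things in the scene. Friction and masses are not known exactly. Their poses are not given: they have to be found in the camera images.
- wide_tray (a joint): Slide of the wide aluminium tray (134 mm across its front). Joint value in m: 0 = fully home, grows as the tray comes out towards the robot, 0.13 = drawn out to its stop. It needs about 3 N to slide and stays where it is left; it cannot be lifted off its rails.
- wide_lip (a point): Wide tray's front lip: middle of its top edge, moving with the tray. x points level the way the tray slides home, -x the way it is drawn out, y along the lip, z up. Lip 10 mm thick, 134 mm long, top 65 mm above the bench, 42 mm above the tray floor. Behind it a free space 68 mm long, 118 mm wide, up to a divider 43 mm above the bench; sleeve roof (76 mm above the bench) starts 61 mm behind it when home.
- ajar_tray (a joint): Slide of the narrow tray (94 mm across its front) that was left open, by 60 to 110 mm at the start. Joint value in m: 0 = fully home, grows as the tray comes out towards the robot, 0.13 = drawn out to its stop. It needs about 3 N to slide and stays where it is left; it cannot be lifted off its rails.
- ajar_lip (a point): Open narrow tray's front lip: middle of its top edge, moving with the tray. x points level the way the tray slides home, -x the way it is drawn out, y along the lip, z up. Lip 10 mm thick, 94 mm long, top 65 mm above the bench, 42 mm above the tray floor. Behind it a free space 68 mm long, 78 mm wide, up to a divider 43 mm above the bench; sleeve roof (76 mm above the bench) starts 61 mm behind it when home.
- shut_tray (a joint): Slide of the other narrow tray, shut, which stays shut. Joint value in m: 0 = fully home, grows as the tray comes out towards the robot, 0.13 = drawn out to its stop. It needs about 3 N to slide and stays where it is left; it cannot be lifted off its rails.
- shut_lip (a point): Shut narrow tray's front lip: middle of its top edge, moving with the tray. x points level the way the tray slides home, -x the way it is drawn out, y along the lip, z up. Lip 10 mm thick, 94 mm long, top 65 mm above the bench, 42 mm above the tray floor. Behind it a free space 68 mm long, 78 mm wide, up to a divider 43 mm above the bench; sleeve roof (76 mm above the bench) starts 61 mm behind it when home.
- wide_floor (a point): Point on the inside floor of the wide tray, in the middle of its width, 135 mm behind the middle of the lip; it moves with the tray; axes as point wide_lip. The compartment behind the cross divider, where the fitting lies, is 116 mm long and 118 mm wide.
- fitting_mid (a point): Small green-primed L-shaped fitting (60 x 46 x 28 mm, 80 g) lying loose in the wide tray behind its cross divider, under the sleeve until the tray is drawn; point at its middle, 12 mm above its underside. Stays in the tray, untouched.
- tin: Bystander: small round tin, 44 mm diameter, 50 mm high, standing loose on the bench 50 to 80 mm in front of the shut narrow tray; origin at the centre of its underside.
- jar: Bystander: small glass jar, 48 mm diameter, 55 mm high, standing loose on the sleeve roof of the shut narrow tray, near its middle; origin at the centre of its underside.
- pulley: Bystander: aluminium pulley, 84 mm diameter, 24 mm high, lying on the bench to the robot's left.
- hammer: Bystander: hammer lying on the bench to the robot's right.
- driver: Bystander: screwdriver lying on the bench to the robot's right, beyond the rack's end.
- block: Bystander: wooden block 100 x 60 x 40 mm on the bench to the robot's left.
- fitting: The same green fitting, origin at the centre of its underside.

How it is judged:
By the outcome, as a careful person would: the job done as asked, in the order asked, and still so for the second after the job is handed in, with the robot touching nothing.
It also fails if it takes over 45 s, if anything falls off the work surface, if the arm or the gripper's body presses on something with over 40 N, if the wrist force passes 120 N, or if a joint passes its speed limit or range.

### The arm

A 6-joint arm with a two-finger parallel gripper is mounted at the origin on the work surface. World frame = base frame: x ahead of the robot, y to its left, z up, the work surface at z = 0. Lengths are in m, angles in rad, forces in N, time in s.
With the tool pointing down it reaches from about 0.35 to 0.975 m from the base axis. Payload 4.9 kg.
Tool frame: the origin (TCP) lies on the centre line of the jaws, within the pads' length; the fingertips stand manip.tcp_to_tips ahead of it and the grasp point (between the pads) lies 11 mm behind it (manip.tcp_to_tips is the distance from the TCP to the fingertips, in m); x points along the fingers, y is the direction in which the jaws open and shut, and the axes are right-handed (so a half turn about x gives the same grasp; the last joint's range is limited). The gripper opens to 85 mm and grips with 20 to 120 N. Pads are 22 mm wide; open, the fingers measure 114 mm over their backs; the gripper's body (76 mm by 85 mm) begins 54 mm behind the grasp point. The pads swing forward as they close: fully open they stand 13 mm farther back than shut.
Start: joints at [-1.24, 0.053, 1.613, -0, 1.476, -0.119], TCP at [0.272, -0.563, 0.239] pointing down, gripper open.
Joint ranges: [-3.01, 3.01], [-1.01, 2.22], [0.06, 2.58], [-1.02, 4.17], [0.09, 2.62], [-3.14, 3.14]. Speed limits (rad/s): [2.57, 2.57, 3.14, 3.14, 3.14, 3.14].

### API

Orientations are given as a unit quaternion [w, x, y, z].
In Python, from plant import status, imaging, workorder, manip gives the robot as it stands.
- The arm moves only by the tool carry_out, never from a script. Its argument "moves" is one flat list of numbers, 5 for each row, row after row: the opening, from 0 (shut) to 1 (fully open), then the shift along the tool's x, y, z in cm, then the turn about the tool's x in rad. In form: [claw, tx, ty, tz, twist, claw, tx, ty, tz, twist, ...]. A call has 1 to 12 rows; each row is the pose to reach, as a shift and turn from the pose commanded when the call began, along the tool's axes at that moment; what a row does not reach only later rows make up. A row lasts 1/12 s, in which the tool goes at most 41.7 mm and 7.16 degrees, less where a joint would pass 70% of its speed; a pose out of reach is approached as far as the arm can. A call with a gripper value outside its range is refused whole. The fingers move at their own pace and stop on an object; the grip force is fixed at half the most. Time passes only in rows, so rows that repeat a pose let the fingers close. It gives the time, the measured TCP pose, the force and the opening at its end, in the units of the state.
- status.state(): the state, without advancing time (a new reading comes with each control period).
- imaging.grab_frame(name): name is "scene" or "top"; returns the picture (400x640x3 uint8, red, green, blue); there is no depth.
- imaging.camera_info(name): a dict with "K" (3x3 intrinsics, pixels), "dist" ([k1, k2, p1, p2, k3] as OpenCV has them; the pictures are not rectified), "R" (3x3) and "t" (3): a world point X has camera coordinates R X + t. Camera axes: x right, y down, z forward; pixel columns grow to the right and rows downward; lengths in m; the calibration is good to about 2 mm. A picture is of the moment at which its call begins. camera_info takes no time and is no camera call.
- workorder.job_done(): hands the job in, once; it reports no verdict.
The state is a dict: "time": time; "joint_pos": joint angles; "joint_vel": joint speeds; "joint_efforts": joint torques, N m; "tool_pos": TCP position; "tool_rot": TCP orientation; "contact_force": force on the tool from outside, world axes, zero at the start; "ft_torque": the same for the moment, N m; "gripper_width": opening from 0.0 (shut) to 1.0 (fully open).
Only numpy, scipy, OpenCV 4.12 (cv2) and the standard library are available. Lean on these libraries where they do the work, as an engineer would, in place of code of your own. Each camera call takes 0.05 s, during which the arm holds its last target.

## Working session

There is one attempt and no reset: what is moved stays moved. The work goes in short steps, Python scripts to look and compute and a tool call to move; the robot and the scene stay as the last step left them, time stands still between calls to the robot, and variables do not carry over. Pictures are saved under pics/ and viewed, and the job is handed in when it is done.

Besides the shell and the picture viewer there is one more tool, called after "Emit:" as name(argument=value, ...) on one line, values as JSON. carry_out: Moves the arm, as the interface text tells. Its arguments: {"type":"object","properties":{"moves":{"type":"array","items":{"type":"number"}}},"required":["moves"]}

```bash
mkdir -p pics; ls; python3 - <<'E'
from plant import status, imaging, workorder, manip
import cv2
print(manip.tcp_to_tips); print(status.state())
for n in("scene","top"):
    f=imaging.grab_frame(n); cv2.imwrite(f"pics/{n}0.png",f[:,:,::-1]); print(imaging.camera_info(n))
E
```

```text
pics
0.008
{'time': 0.0, 'joint_pos': array([-1.23999877e+00,  5.33825747e-02,  1.61430432e+00, -1.43292867e-05,
        1.47599082e+00, -1.19009903e-01]), 'joint_vel': array([ 4.80632911e-05,  1.49688005e-04, -1.77667614e-03,  4.81025407e-04,
        4.80470086e-04, -3.05143081e-04]), 'joint_efforts': array([-4.66621696e-04, -3.93677723e+01, -3.70177460e+01, -1.79334693e-04,
        7.02415840e-03,  3.62197525e-06]), 'tool_pos': array([ 0.27153716, -0.56225584,  0.23804089]), 'tool_rot': array([-0.15696153, -0.68921529, -0.15842657,  0.68938116]), 'contact_force': array([-0.04749556,  0.12526627,  0.19899511]), 'ft_torque': array([-0.02437599,  0.02866541, -0.06465518]), 'gripper_width': 1.0017073701374164}
{'K': array([[503.2039138 ,   0.        , 314.12415283],
       [  0.        , 503.2039138 , 200.7616004 ],
       [  0.        ,   0.        ,   1.        ]]), 'dist': array([0.04351776, 0.        , 0.        , 0.        , 0.        ]), 'R': array([[ 0.87182719,  0.48962474,  0.01359989],
       [ 0.42508863, -0.74253627, -0.51762877],
       [-0.24334544,  0.457064  , -0.85549722]]), 't': array([-0.45497719, -0.24096931,  1.7183436 ])}
{'K': array([[494.88900309,   0.        , 321.19495849],
       [  0.        , 494.88900309, 194.25315378],
       [  0.        ,   0.        ,   1.        ]]), 'dist': array([-0.10311109,  0.        ,  0.        ,  0.        ,  0.        ]), 'R': array([[ 0.01985437, -0.99940407,  0.0282366 ],
       [-0.98784261, -0.02396439, -0.15359911],
       [ 0.15418425, -0.02484371, -0.98772972]]), 't': array([-0.06751117,  0.57150226,  1.45067162])}
```

View pics/scene0.png

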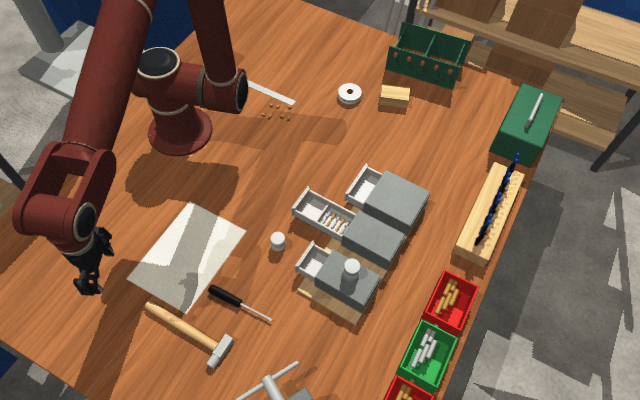

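View pics/top0.png

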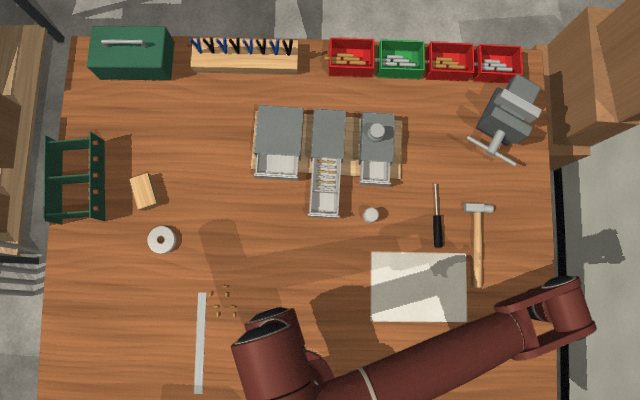

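```bash
python3 - <<'E'
import cv2
f=cv2.imread("pics/top0.png"); cv2.imwrite("pics/topc.png",cv2.resize(f[95:235,240:420],None,fx=4.2,fy=4.2,interpolation=cv2.INTER_CUBIC))
f=cv2.imread("pics/scene0.png"); cv2.imwrite("pics/scenec.png",cv2.resize(f[150:310,260:440],None,fx=3.7,fy=3.7,interpolation=cv2.INTER_CUBIC))
E
```

```text
(no output)
```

View pics/topc.png

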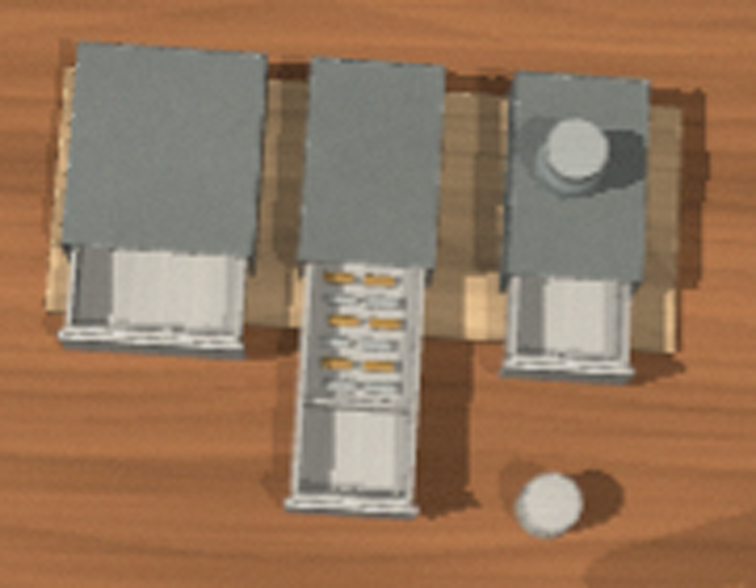

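View pics/scenec.png

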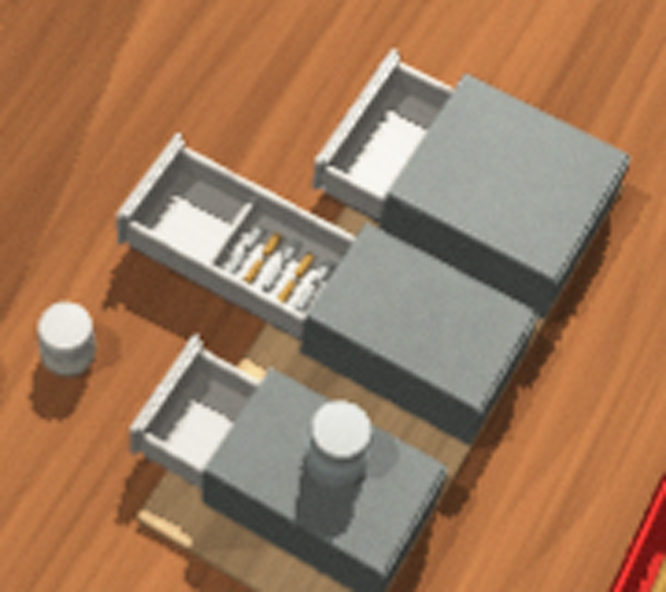

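```bash
cat > h.py <<'E'
import numpy as np, cv2
from plant import status, imaging, workorder, manip
def pt(cam,px,z):
    c=imaging.camera_info(cam); K,d,R,t=[np.array(c[k]) for k in("K","dist","R","t")]
    u=cv2.undistortPoints(np.array([[px]],float),K,d)[0,0]
    ray=R.T@np.array([u[0],u[1],1]); o=-R.T@t
    return o+ray*(z-o[2])/ray[2]
E
python3 - <<'E'
from h import *
np.set_printoptions(precision=4,suppress=True)
T=lambda x,y:(240+(x+.5)/4.2-.5,95+(y+.5)/4.2-.5)
S=lambda x,y:(260+(x+.5)/3.7-.5,150+(y+.5)/3.7-.5)
for n,c,f,a,b,z in [("wide","top",T,(62,336),(243,346),.065),("wide","scene",S,(396,54),(319,160),.065),
 ("ajar","top",T,(287,502),(416,509),.065),("ajar","scene",S,(181,140),(122,213),.065),
 ("shut","top",T,(504,368),(632,373),.065),("shut","scene",S,(197,342),(135,430),.065),
 ("roofw","top",T,(64,246),(254,258),.076),("roofa","top",T,(301,263),(432,268),.076),("roofs","top",T,(505,277),(640,283),.076),
 ("roofw side","top",T,(79,44),(64,246),.076),("roofa side","top",T,(313,58),(301,263),.076),
 ("tin","top",T,(552,502),(552,502),.05),("tin","scene",S,(67,322),(67,322),.05)]:
    p,q=pt(c,f(*a),z),pt(c,f(*b),z); v=q-p
    print(n,c,p[:2],q[:2],"mid",(p+q)[:2]/2,"len",np.linalg.norm(v),"ang",np.degrees(np.arctan2(v[1],v[0])))
E
```

```text
wide top [0.6244 0.1469] [0.6203 0.0177] mid [0.6223 0.0823] len 0.1292833429849641 ang -91.80884108301576
wide scene [0.6286 0.1439] [0.6208 0.0176] mid [0.6247 0.0808] len 0.12654254975459386 ang -93.50307204705378
ajar top [ 0.5092 -0.0164] [ 0.5063 -0.1075] mid [ 0.5078 -0.0619] len 0.09119326203953532 ang -91.8044854908023
ajar scene [ 0.5135 -0.0215] [ 0.5069 -0.1054] mid [ 0.5102 -0.0634] len 0.08410856420653795 ang -94.52975808939067
shut top [ 0.609 -0.169] [ 0.6078 -0.2612] mid [ 0.6084 -0.2151] len 0.09215105004635497 ang -90.80252333550825
shut scene [ 0.6155 -0.1758] [ 0.6112 -0.2626] mid [ 0.6133 -0.2192] len 0.08691277960110073 ang -92.86314905005133
roofw top [0.6876 0.147 ] [0.6822 0.0114] mid [0.6849 0.0792] len 0.13574887561249882 ang -92.26973830710038
roofa top [ 0.6795 -0.0222] [ 0.6783 -0.1158] mid [ 0.6789 -0.069 ] len 0.09357867858356388 ang -90.7157390612932
roofs top [ 0.6731 -0.1681] [ 0.6714 -0.2653] mid [ 0.6723 -0.2167] len 0.09718868041333256 ang -91.00086353917197
roofw side top [0.8385 0.1427] [0.6876 0.147 ] mid [0.763  0.1449] len 0.15089752637673043 ang 178.38429884601643
roofa side top [ 0.8324 -0.0273] [ 0.6795 -0.0222] mid [ 0.7559 -0.0248] len 0.15299103789694996 ang 178.07842114139538
tin top [ 0.5152 -0.2059] [ 0.5152 -0.2059] mid [ 0.5152 -0.2059] len 0.0 ang 0.0
tin scene [ 0.5151 -0.2044] [ 0.5151 -0.2044] mid [ 0.5151 -0.2044] len 0.0 ang 0.0
```

```bash
cat >> h.py <<'E'
from scipy.spatial.transform import Rotation as Ro
np.set_printoptions(precision=4,suppress=True)
H=np.array([np.cos(np.radians(-1.9)),np.sin(np.radians(-1.9)),0])
def st():
    s=status.state(); w,x,y,z=s["tool_rot"]; R=Ro.from_quat([x,y,z,w]).as_matrix()
    return s,np.array(s["tool_pos"]),R
def to(target):
    s,p,R=st(); print("cm:",R.T@(np.array(target)-p)*100)
def show():
    s,p,R=st(); print(s["time"],p,"F",s["contact_force"],"grip",s["gripper_width"]);print(R)
E
python3 - <<'E'
from h import *
show()
s,p,R=st()
z=R[:,2]; print("yaw tool z",np.degrees(np.arctan2(z[1],z[0])),"y",np.degrees(np.arctan2(R[1,1],R[0,1])))
to([.455,-.0605,.239]); to([.455,-.0605,.045])
E
```

```text
0.1 [ 0.2716 -0.5623  0.2382] F [-0.518   0.1676  0.2838] grip 0.999595833357535
[[-0.0006  0.4348 -0.9005]
 [ 0.0018 -0.9005 -0.4348]
 [-1.     -0.0019 -0.0002]]
yaw tool z -154.22934181431302 y -64.22931833853642
cm: [ -0.0038 -37.215  -38.3371]
cm: [ 19.3962 -37.1786 -38.3329]
```

Emit:
carry_out(moves=[0, 0, -3.1, -3.2, 0.04, 0, 0, -6.2, -6.4, 0.08, 0, 0, -9.3, -9.6, 0.12, 0, 0, -12.4, -12.8, 0.16, 0, 0, -15.5, -16, 0.2, 0, 0, -18.6, -19.2, 0.24, 0, 0, -21.7, -22.3, 0.28, 0, 0, -24.8, -25.5, 0.32, 0, 0, -27.9, -28.7, 0.36, 0, 0, -31, -31.9, 0.4, 0, 0, -34.1, -35.1, 0.44, 0, 0, -37.2, -38.3, 0.483])

```text
time: 1.1
tool_pos: [0.4432, -0.0911, 0.2391]
tool_rot: [-0.013, 0.707, -0.013, -0.707]
contact_force: [1.3, -0.8, 0.6]
gripper_width: -0.001
```

```bash
python3 - <<'E'
from h import *
f=imaging.grab_frame("scene"); cv2.imwrite("pics/s1.png",cv2.resize(f[100:340,180:500],None,fx=2.4,fy=2.4,interpolation=cv2.INTER_CUBIC)[:,:,::-1])
show()
z=st()[2][:,2]; print("yaw tool z",np.degrees(np.arctan2(z[1],z[0])))
to([.455,-.0605,.035])
E
```

```text
1.15 [ 0.4449 -0.0845  0.239 ] F [-1.3139  4.6304 -0.0115] grip -0.0030635837841219427
[[ 0.0017 -0.0292 -0.9996]
 [ 0.0058 -0.9996  0.0292]
 [-1.     -0.0058 -0.0015]]
yaw tool z 178.32700193574297
cm: [20.4177 -2.3117 -0.9066]
```

View pics/s1.png

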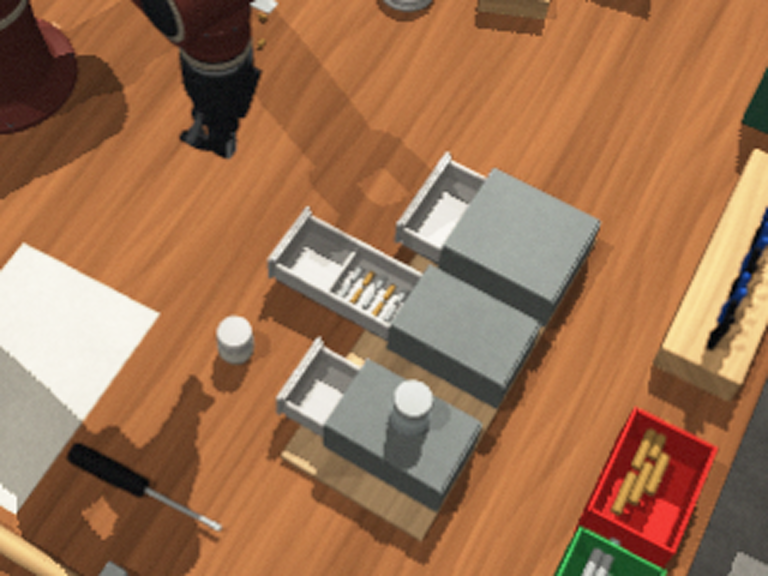

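Emit:
carry_out(moves=[0, 0, 0, 0, 0, 0, 0, 0, 0, 0, 0, 0, 0, 0, 0, 0, 0, 0, 0, 0])

```text
time: 1.48
tool_pos: [0.4428, -0.0944, 0.2391]
tool_rot: [0.013, -0.707, 0.013, 0.707]
contact_force: [-0.0, 0.0, 0.6]
gripper_width: 0.001
```

```bash
python3 - <<'E'
from h import *
for n,(a,b,c,d) in dict(scene=(60,220,190,390),top=(150,330,230,430)).items():
  f=imaging.grab_frame(n); cv2.imwrite(f"pics/{n}2.png",cv2.resize(f[a:b,c:d],None,fx=3.3,fy=3.3,interpolation=cv2.INTER_CUBIC)[:,:,::-1])
show()
z=st()[2][:,2]; print("yaw tool z",np.degrees(np.arctan2(z[1],z[0])))
to([.455,-.0605,.04])
E
```

```text
1.5833 [ 0.4429 -0.0945  0.2392] F [ 0.176  -0.0845 -0.2051] grip 0.001230402832444379
[[-0.0003 -0.0358 -0.9994]
 [-0.     -0.9994  0.0358]
 [-1.      0.      0.0003]]
yaw tool z 177.94720976028714
cm: [19.9176 -3.4378 -1.0951]
```

View pics/scene2.png

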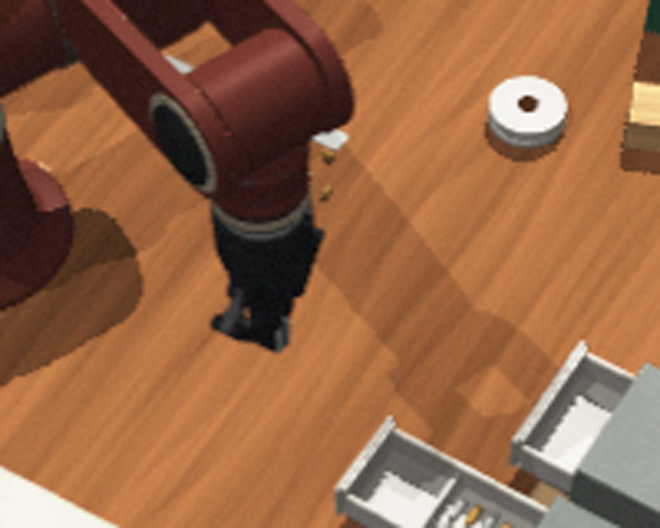

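View pics/top2.png

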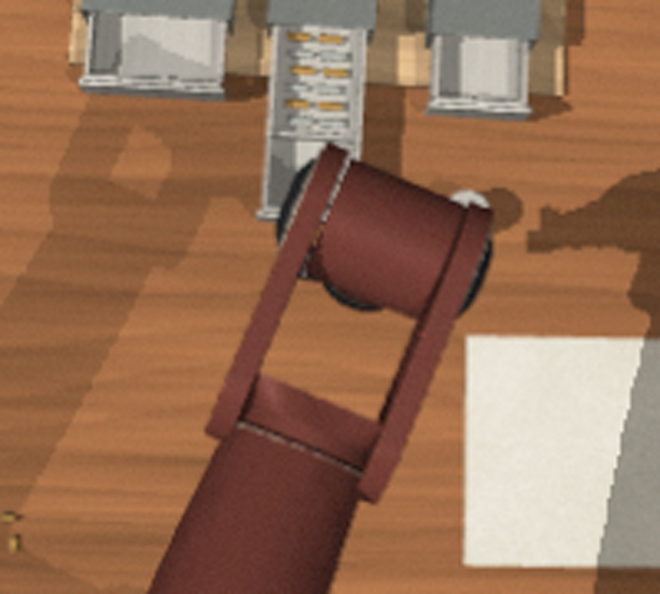

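```bash
python3 - <<'E'
from h import *
c=imaging.camera_info("scene"); s,p,R=st()
for n,o in dict(tcp=(0,0,0),tip=(.008,0,0),grasp=(-.011,0,0),body=(-.065,0,0),bz=(-.065,0,.0425),bz_=(-.065,0,-.0425),by=(-.065,.038,0),by_=(-.065,-.038,0),ty=(.008,.0145,0),ty_=(.008,-.0145,0),tz=(.008,0,.011),tz_=(.008,0,-.011)).items():
    X=p+R@np.array(o); u=cv2.projectPoints(X.reshape(1,3),cv2.Rodrigues(c["R"])[0],c["t"],c["K"],c["dist"])[0][0,0]
    print(n,u,(u-[190,60])*3.3)
f=imaging.grab_frame("scene"); g=cv2.resize(f[120:175,240:300],None,fx=10,fy=10,interpolation=cv2.INTER_CUBIC); g=np.clip(g.astype(float)*2.2,0,255).astype('uint8'); cv2.imwrite("pics/g.png",g[:,:,::-1])
E
```

```text
tcp [272.7959 161.4622] [273.2266 334.8254]
tip [272.9628 163.1815] [273.7773 340.499 ]
grasp [272.5637 159.0696] [272.4601 326.9297]
body [271.3733 146.8199] [268.5318 286.5057]
bz [257.8482 139.9168] [223.899  263.7255]
bz_ [285.1159 153.8314] [313.8825 309.6437]
by [263.0895 156.8909] [241.1952 319.7401]
by_ [279.4427 137.0036] [295.1608 254.1118]
ty [269.9789 166.8951] [263.9304 352.7537]
ty_ [275.9183 159.5027] [283.5302 328.359 ]
tz [269.6002 161.4347] [262.6807 334.7345]
tz_ [276.3388 164.9352] [284.918  346.2862]
```

View pics/g.png

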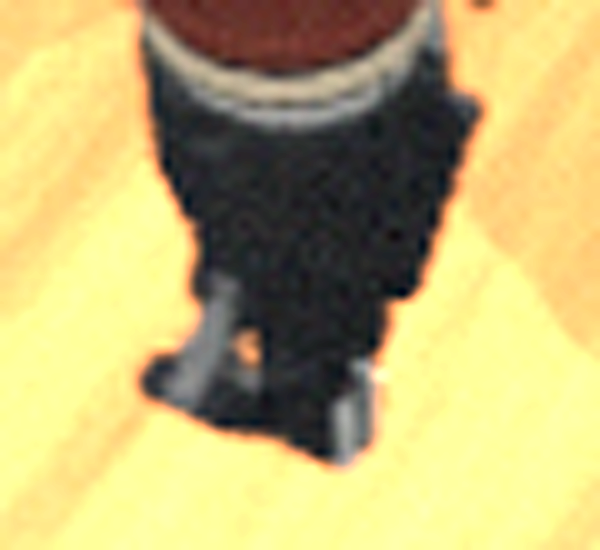

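Emit:
carry_out(moves=[1, 0, 0, 0, 0, 1, 0, 0, 0, 0, 1, 0, 0, 0, 0, 1, 0, 0, 0, 0, 1, 0, 0, 0, 0, 1, 0, 0, 0, 0])

```text
time: 2.13
tool_pos: [0.4432, -0.0931, 0.2393]
tool_rot: [0.012, -0.707, 0.012, 0.707]
contact_force: [-1.4, 0.8, -0.3]
gripper_width: 0.847
```

```bash
python3 - <<'E'
from h import *
f=imaging.grab_frame("scene"); g=cv2.resize(f[120:175,240:300],None,fx=10,fy=10,interpolation=cv2.INTER_CUBIC); g=np.clip(g.astype(float)*2.2,0,255).astype('uint8'); cv2.imwrite("pics/g2.png",g[:,:,::-1])
show()
E
```

```text
2.1833 [ 0.4432 -0.0931  0.2393] F [1.1356 0.5154 0.0148] grip 0.9279992972369419
[[ 0.     -0.0331 -0.9995]
 [-0.     -0.9995  0.0331]
 [-1.      0.     -0.    ]]
```

View pics/g2.png

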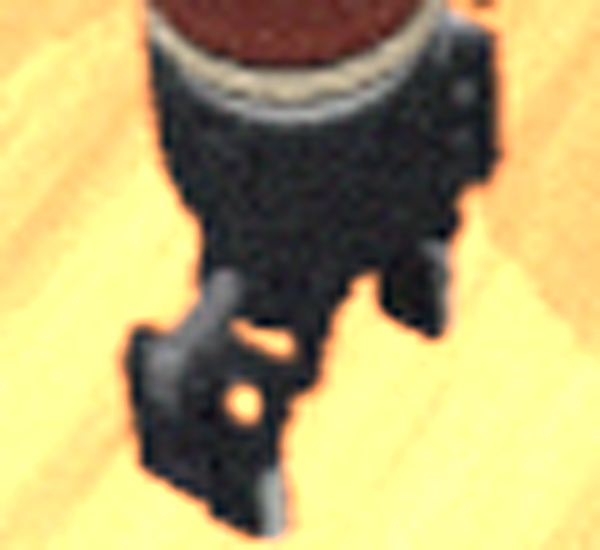

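Emit:
carry_out(moves=[0, 0, 0, 0, -0.12, 0, 0, 0, 0, -0.24, 0, 0, 0, 0, -0.36, 0, 0, 0, 0, -0.48, 0, 0, 0, 0, -0.6, 0, 0, 0, 0, -0.72, 0, 0, 0, 0, -0.84, 0, 0, 0, 0, -0.96, 0, 0, 0, 0, -1.08, 0, 0, 0, 0, -1.2, 0, 0, 0, 0, -1.32, 0, 0, 0, 0, -1.32])

```text
time: 3.18
tool_pos: [0.4432, -0.0931, 0.2393]
tool_rot: [0.425, 0.565, 0.425, -0.565]
contact_force: [-0.0, -0.1, 0.3]
gripper_width: 0.001
```

```bash
python3 - <<'E'
from h import *
f=imaging.grab_frame("scene"); g=cv2.resize(f[120:175,240:300],None,fx=10,fy=10,interpolation=cv2.INTER_CUBIC); g=np.clip(g.astype(float)*2.2,0,255).astype('uint8'); cv2.imwrite("pics/g3.png",g[:,:,::-1])
show()
print(st()[0]["joint_pos"])
E
```

```text
3.2333 [ 0.4432 -0.0931  0.2393] F [ 1.3276 -0.7871 -1.5829] grip 0.0002555688541890408
[[-0.      0.9593 -0.2824]
 [ 0.     -0.2824 -0.9593]
 [-1.     -0.     -0.    ]]
[-0.3716 -0.38    1.996   0.      1.5256 -0.0853]
```

View pics/g3.png

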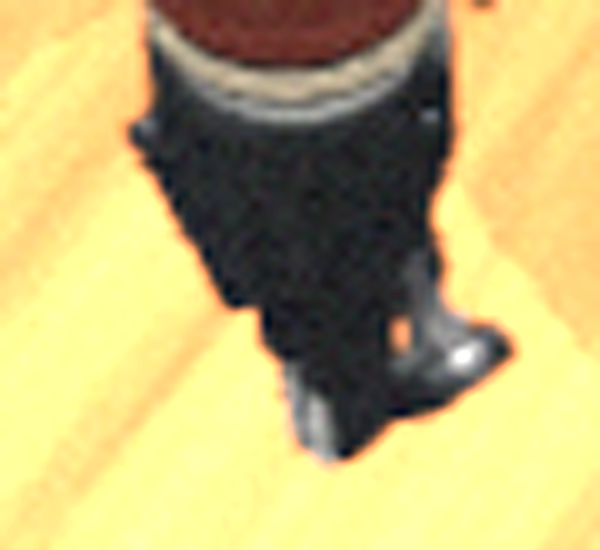

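```bash
python3 - <<'E'
from h import *
to([.462,-.0605,.239]);to([.462,-.0605,.043])
s,p,R=st(); z=R[:,2]; a=np.degrees(np.arctan2(z[1],z[0])); print(a, np.radians(a-(-181.9)))
E
```

```text
cm: [ 0.0305  0.8806 -3.6553]
cm: [19.6305  0.8811 -3.6549]
-106.4042088406545 1.317650127128606
```

Emit:
carry_out(moves=[0, 0, 0.1, -0.5, 0.12, 0, 0, 0.3, -1, 0.24, 0, 0, 0.4, -1.5, 0.36, 0, 0, 0.5, -2, 0.48, 0, 0, 0.6, -2.5, 0.6, 0, 0, 0.8, -3, 0.72, 0, 0, 0.9, -3.6, 0.84, 0, 3, 0.9, -3.6, 0.96, 0, 6, 0.9, -3.6, 1.08, 0, 9, 0.9, -3.6, 1.2, 0, 12, 0.9, -3.6, 1.318, 0, 12, 0.9, -3.6, 1.318])

```text
time: 4.23
tool_pos: [0.4574, -0.0597, 0.1127]
tool_rot: [0.014, -0.703, 0.011, 0.711]
contact_force: [-1.6, 0.6, -0.7]
gripper_width: -0.003
```

```bash
python3 - <<'E'
from h import *
show(); to([.462,-.0605,.043])
z=st()[2][:,2]; print("yaw tool z",np.degrees(np.arctan2(z[1],z[0])))
E
```

```text
4.2333 [ 0.4574 -0.0597  0.1127] F [-1.5579  0.5586 -0.6971] grip -0.0026229472302117893
[[-0.0118 -0.0358 -0.9993]
 [ 0.0035 -0.9994  0.0357]
 [-0.9999 -0.0031  0.0119]]
cm: [ 6.9594  0.0835 -0.5438]
yaw tool z 177.9518000451421
```

Emit:
carry_out(moves=[0, 2, 0, 0, 0, 0, 4, 0, 0, 0, 0, 6, 0, 0, 0, 0, 7.6, 0, 0, 0, 0, 7.6, 0, 0, 0, 0, 7.6, 0, 0, 0])

```text
time: 4.73
tool_pos: [0.4623, -0.0612, 0.0441]
tool_rot: [0.011, -0.707, 0.011, 0.707]
contact_force: [0.4, -0.2, 0.2]
gripper_width: -0.001
```

```bash
python3 - <<'E'
from h import *
f=imaging.grab_frame("scene"); cv2.imwrite("pics/s5.png",cv2.resize(f[150:310,240:420],None,fx=4,fy=3.7,interpolation=cv2.INTER_CUBIC)[:,:,::-1])
show(); to([.492,-.0615,.043]);to([.60,-.0645,.043])
E
```

```text
4.7833 [ 0.4631 -0.0614  0.045 ] F [ 0.6394 -0.447   0.2195] grip 0.0011474904865045523
[[ 0.0019 -0.0307 -0.9995]
 [-0.0006 -0.9995  0.0307]
 [-1.      0.0005 -0.0019]]
cm: [ 0.2081 -0.0821 -2.8886]
cm: [  0.2291  -0.1135 -13.6927]
```

View pics/s5.png

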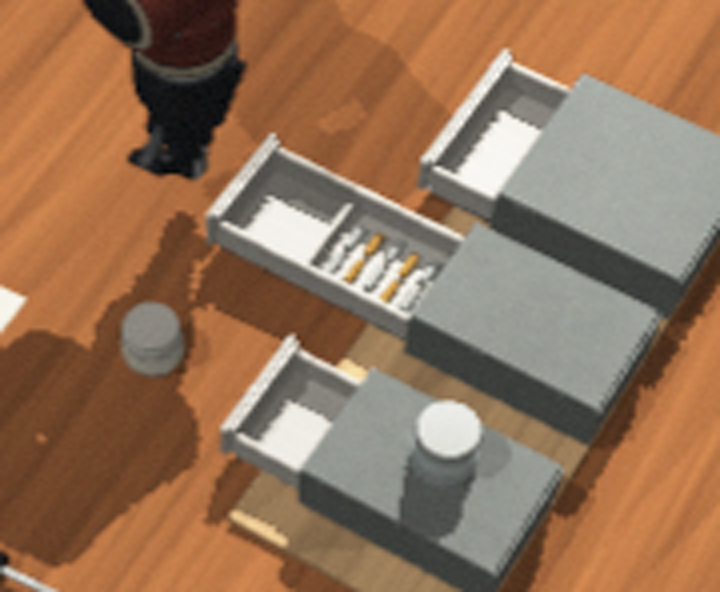

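Emit:
carry_out(moves=[0, 0, 0, -1.5, 0, 0, 0, 0, -2.5, 0, 0, 0, 0, -3.3, 0, 0, 0, 0, -4.1, 0, 0, 0, 0, -5, 0, 0, 0, 0, -6, 0, 0, 0, 0, -7, 0, 0, 0, 0, -8, 0, 0, 0, 0, -9, 0, 0, 0, 0, -10, 0, 0, 0, 0, -11, 0, 0, 0, 0, -11.5, 0])

```text
time: 5.78
tool_pos: [0.5783, -0.0648, 0.0432]
tool_rot: [-0.011, 0.707, -0.011, -0.707]
contact_force: [-2.9, -1.1, 1.6]
gripper_width: 0.005
```

```bash
python3 - <<'E'
from h import *
f=imaging.grab_frame("scene"); cv2.imwrite("pics/s6.png",cv2.resize(f[150:310,260:440],None,fx=3.7,fy=3.7,interpolation=cv2.INTER_CUBIC)[:,:,::-1])
show()
E
```

```text
5.8333 [ 0.5789 -0.0647  0.0434] F [ 0.3784  0.0384 -0.3566] grip -0.0004157075989026907
[[ 0.002  -0.0313 -0.9995]
 [ 0.0003 -0.9995  0.0313]
 [-1.     -0.0003 -0.002 ]]
```

View pics/s6.png

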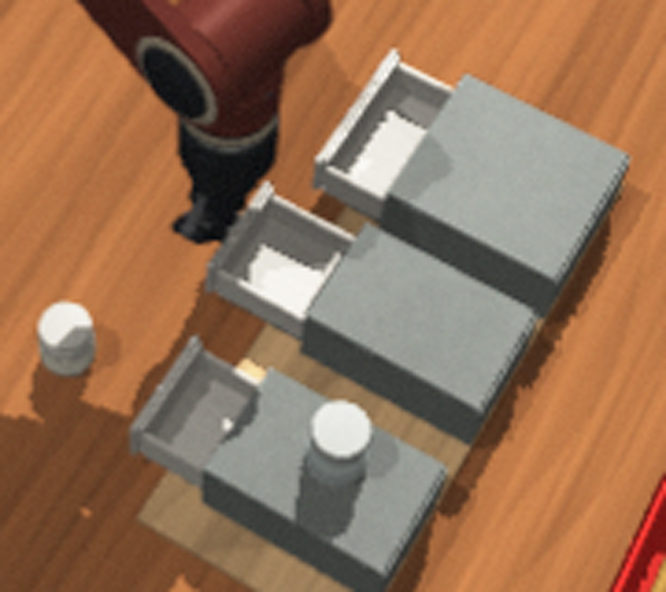

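Emit:
carry_out(moves=[0, 0, 0, -0.6, 0, 0, 0, 0, -1.2, 0, 0, 0, 0, -1.6, 0, 0, 0, 0, -1.9, 0, 0, 0, 0, -2.1, 0])

```text
time: 6.25
tool_pos: [0.5979, -0.0652, 0.043]
tool_rot: [0.011, -0.707, 0.011, 0.707]
contact_force: [-2.4, -1.1, 0.5]
gripper_width: -0.004
```

Emit:
carry_out(moves=[0, 0, 0, -0.15, 0, 0, 0, 0, -0.3, 0])

```text
time: 6.42
tool_pos: [0.6006, -0.0653, 0.043]
tool_rot: [0.011, -0.707, 0.011, 0.707]
contact_force: [-3.0, -0.6, -0.7]
gripper_width: -0.0
```

Emit:
carry_out(moves=[0, 0, 0, -0.15, 0, 0, 0, 0, -0.3, 0])

```text
time: 6.58
tool_pos: [0.6025, -0.0654, 0.043]
tool_rot: [0.011, -0.706, 0.011, 0.709]
contact_force: [-11.9, -0.7, 7.3]
gripper_width: -0.002
```

Emit:
carry_out(moves=[0, 0, 0, -0.1, 0, 0, 0, 0, -0.1, 0])

```text
time: 6.75
tool_pos: [0.6024, -0.0654, 0.043]
tool_rot: [0.011, -0.705, 0.011, 0.71]
contact_force: [-11.7, -0.1, 6.1]
gripper_width: 0.001
```

Emit:
carry_out(moves=[0, 0, 0, 1.5, 0, 0, 0, 0, 3, 0, 0, 0, 0, 4, 0, 0, -3, 0, 4, 0, 0, -6, 0, 4, 0, 0, -8, 0, 4, 0, 0, -8, 0, 4, 0])

```text
time: 7.33
tool_pos: [0.569, -0.0652, 0.13]
tool_rot: [-0.01, 0.711, -0.012, -0.703]
contact_force: [0.8, -0.9, 0.9]
gripper_width: -0.0
```

```bash
python3 - <<'E'
from h import *
f=imaging.grab_frame("scene"); cv2.imwrite("pics/s7.png",cv2.resize(f[150:310,260:440],None,fx=3.7,fy=3.7,interpolation=cv2.INTER_CUBIC)[:,:,::-1])
show(); to([.649,.081,.123]); to([.649,.081,.052])
E
```

```text
7.3833 [ 0.5677 -0.0649  0.1274] F [0.0875 0.3107 0.1406] grip 0.002256064473921278
[[ 0.0085 -0.0312 -0.9995]
 [-0.0017 -0.9995  0.0312]
 [-1.      0.0014 -0.0086]]
cm: [  0.487  -14.8339  -7.6654]
cm: [  7.5867 -14.844   -7.6044]
```

View pics/s7.png

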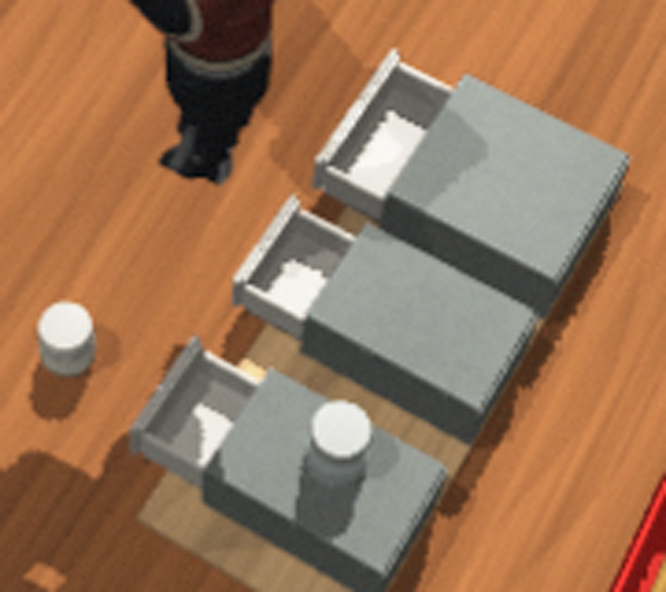

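Emit:
carry_out(moves=[0, 0, -3, -1.6, 0, 0, 0, -6, -3.2, 0, 0, 0, -9, -4.8, 0, 0, 0, -12, -6.4, 0, 0, 0, -14.8, -7.9, 0, 0, 0, -14.8, -7.9, 0, 0, 0, -14.8, -7.9, 0, 0, 0, -14.8, -7.9, 0])

```text
time: 8.05
tool_pos: [0.6477, 0.081, 0.1219]
tool_rot: [0.011, -0.706, 0.011, 0.708]
contact_force: [-0.3, 0.4, -0.5]
gripper_width: -0.0
```

```bash
python3 - <<'E'
from h import *
f=imaging.grab_frame("scene"); cv2.imwrite("pics/s8.png",cv2.resize(f[130:290,280:460],None,fx=3.7,fy=3.7,interpolation=cv2.INTER_CUBIC)[:,:,::-1])
show(); to([.652,.081,.050])
E
```

```text
8.1 [0.6477 0.0805 0.1221] F [0.0233 0.0257 0.274 ] grip 0.0034725335874938664
[[-0.0017 -0.0318 -0.9995]
 [-0.0002 -0.9995  0.0318]
 [-1.      0.0003  0.0017]]
cm: [ 7.2135 -0.0659 -0.4427]
```

View pics/s8.png

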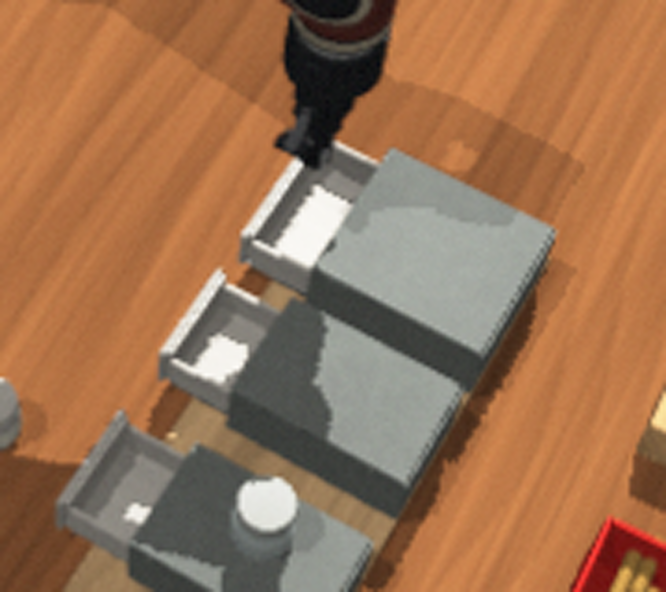

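Emit:
carry_out(moves=[0, 1, 0, -0.4, 0, 0, 2.5, 0, -0.4, 0, 0, 4, 0, -0.4, 0, 0, 5.5, 0, -0.4, 0, 0, 6.5, 0, -0.4, 0, 0, 7.2, 0, -0.4, 0, 0, 7.2, 0, -0.4, 0, 0, 7.2, 0, -0.4, 0])

```text
time: 8.77
tool_pos: [0.6521, 0.081, 0.0506]
tool_rot: [0.011, -0.707, 0.011, 0.707]
contact_force: [0.1, 0.1, 0.6]
gripper_width: 0.003
```

```bash
python3 - <<'E'
from h import *
f=imaging.grab_frame("scene"); cv2.imwrite("pics/s9.png",cv2.resize(f[130:290,280:460],None,fx=3.7,fy=3.7,interpolation=cv2.INTER_CUBIC)[:,:,::-1])
show()
E
```

```text
8.8167 [0.6529 0.081  0.0517] F [ 0.5083 -1.8301  0.2504] grip 0.0010087682809139789
[[ 0.0007 -0.0311 -0.9995]
 [ 0.     -0.9995  0.0311]
 [-1.     -0.     -0.0007]]
```

View pics/s9.png

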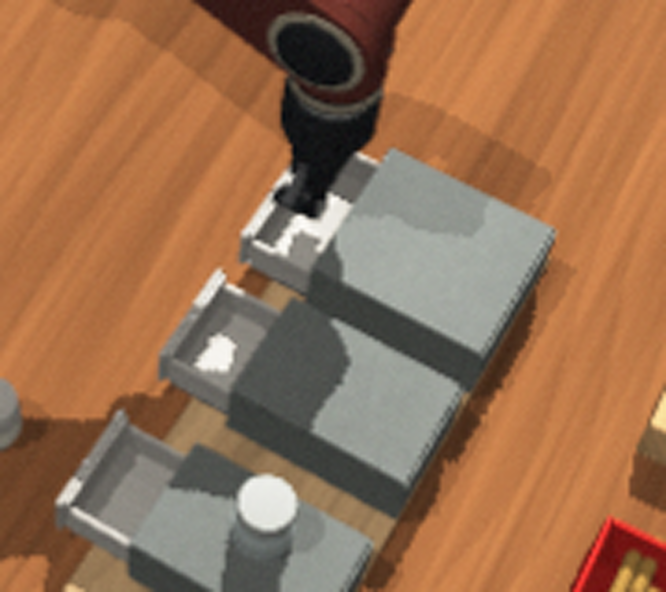

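Emit:
carry_out(moves=[0, 0, 0, 0.6, 0, 0, 0, 0, 1.1, 0, 0, 0, 0, 1.5, 0, 0, 0, 0, 2, 0, 0, 0, 0, 2.7, 0, 0, 0, 0, 3.4, 0, 0, 0, 0, 4.1, 0, 0, 0, 0, 4.8, 0, 0, 0, 0, 5.5, 0, 0, 0, 0, 6.2, 0, 0, 0, 0, 6.8, 0, 0, 0, 0, 7.2, 0])

```text
time: 9.82
tool_pos: [0.5794, 0.0832, 0.0511]
tool_rot: [0.011, -0.707, 0.011, 0.707]
contact_force: [3.4, 1.3, 1.5]
gripper_width: 0.001
```

```bash
python3 - <<'E'
from h import *
f=imaging.grab_frame("scene"); cv2.imwrite("pics/s10.png",cv2.resize(f[130:290,280:460],None,fx=3.7,fy=3.7,interpolation=cv2.INTER_CUBIC)[:,:,::-1])
show()
E
```

```text
9.8667 [0.5787 0.0833 0.0508] F [1.4109 0.1788 0.6407] grip -5.375054476259096e-06
[[-0.0023 -0.031  -0.9995]
 [-0.0003 -0.9995  0.031 ]
 [-1.      0.0004  0.0023]]
```

View pics/s10.png

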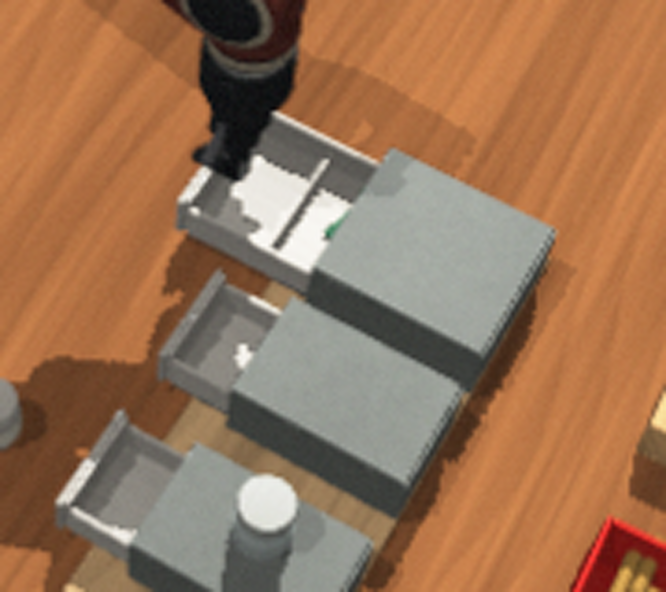

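Tray is coming out, the green fitting just appearing. About 7 cm remain.

Emit:
carry_out(moves=[0, 0, 0, 0.5, 0, 0, 0, 0, 1.1, 0, 0, 0, 0, 1.8, 0, 0, 0, 0, 2.5, 0, 0, 0, 0, 3.2, 0, 0, 0, 0, 3.9, 0, 0, 0, 0, 4.6, 0, 0, 0, 0, 5.2, 0, 0, 0, 0, 5.7, 0, 0, 0, 0, 6.1, 0, 0, 0, 0, 6.4, 0])

```text
time: 10.78
tool_pos: [0.516, 0.0852, 0.0513]
tool_rot: [0.011, -0.707, 0.011, 0.707]
contact_force: [3.2, 0.5, -2.2]
gripper_width: -0.002
```

Emit:
carry_out(moves=[0, 0, 0, 0.15, 0, 0, 0, 0, 0.3, 0])

```text
time: 10.95
tool_pos: [0.5135, 0.0853, 0.0514]
tool_rot: [-0.011, 0.707, -0.011, -0.707]
contact_force: [2.7, 1.1, -1.9]
gripper_width: -0.001
```

Emit:
carry_out(moves=[0, 0, 0, 0.15, 0, 0, 0, 0, 0.3, 0])

```text
time: 11.12
tool_pos: [0.5106, 0.0854, 0.0514]
tool_rot: [-0.011, 0.707, -0.011, -0.707]
contact_force: [3.0, 0.8, -1.3]
gripper_width: 0.002
```

Emit:
carry_out(moves=[0, 0, 0, 0.15, 0, 0, 0, 0, 0.3, 0])

```text
time: 11.28
tool_pos: [0.5104, 0.0854, 0.0516]
tool_rot: [-0.011, 0.71, -0.011, -0.704]
contact_force: [16.9, 0.3, -14.8]
gripper_width: -0.004
```

Emit:
carry_out(moves=[0, 0, 0, 0.1, 0, 0, 0, 0, 0.2, 0])

```text
time: 11.45
tool_pos: [0.5104, 0.0853, 0.0517]
tool_rot: [-0.011, 0.712, -0.011, -0.702]
contact_force: [23.8, 0.4, -20.2]
gripper_width: -0.001
```

Emit:
carry_out(moves=[0, 0, 0, -0.7, 0, 0, 0, 0, -1.4, 0, 0, 0, 0, -1.7, 0, 0, 0, 0, -1.7, 0, 0, -2, 0, -1.7, 0, 0, -5, 0, -1.7, 0, 0, -8, 0, -1.7, 0, 0, -11, 0, -1.7, 0, 0, -15, 0, -1.7, 0, 0, -18, 0, -1.7, 0, 0, -18, 0, -1.7, 0])

```text
time: 12.37
tool_pos: [0.5258, 0.0852, 0.24]
tool_rot: [-0.011, 0.712, -0.011, -0.702]
contact_force: [0.3, -0.0, 1.2]
gripper_width: 0.0
```

Emit:
carry_out(moves=[0, 0, -3, 0.6, 0, 0, 0, -6, 1.2, 0, 0, 0, -9, 1.8, 0, 0, 0, -12, 2.4, 0, 0, 0, -15, 3, 0, 0, 0, -18, 4, 0, 0, 0, -21, 5, 0, 0, 0, -24, 6, 0, 0, 0, -24, 6, 0, 0, 0, -24, 6, 0, 0, 0, -24, 6, 0])

```text
time: 13.28
tool_pos: [0.4698, 0.3264, 0.2309]
tool_rot: [0.011, -0.707, 0.011, 0.707]
contact_force: [-0.1, -0.5, 0.1]
gripper_width: 0.001
```

```bash
python3 - <<'E'
from h import *
f=imaging.grab_frame("scene"); cv2.imwrite("pics/s11.png",f[:,:,::-1])
f=imaging.grab_frame("top"); cv2.imwrite("pics/t11.png",cv2.resize(f[95:235,240:420],None,fx=4.2,fy=4.2,interpolation=cv2.INTER_CUBIC)[:,:,::-1])
show()
E
```

```text
13.3833 [0.4703 0.3258 0.2311] F [-0.8744  0.3451 -0.1496] grip 0.0048131345054365695
[[-0.0004 -0.0325 -0.9995]
 [-0.0005 -0.9995  0.0325]
 [-1.      0.0006  0.0004]]
```

View pics/s11.png

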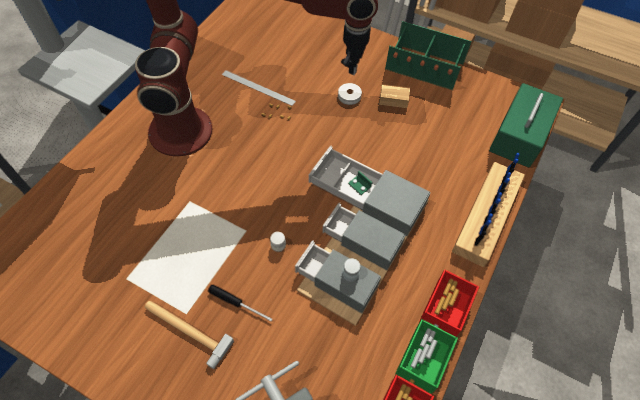

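View pics/t11.png

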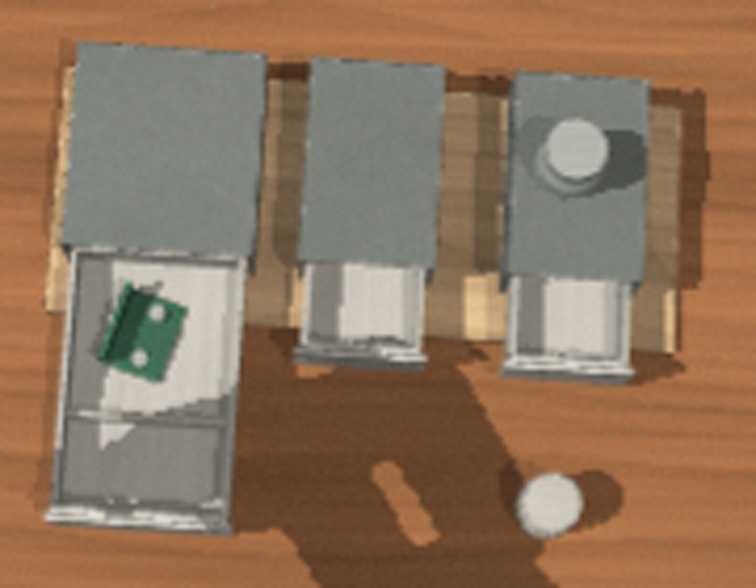

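```bash
python3 - <<'E'
from h import *
T=lambda x,y:(240+(x+.5)/4.2-.5,95+(y+.5)/4.2-.5)
m=lambda a,b:(pt("top",T(*a),.065)+pt("top",T(*b),.065))/2
a=m((62,336),(243,346));b=m((47,516),(231,526)); print(b,np.linalg.norm(a-b))
print("ajar",m((297,353),(426,360)),"shut",m((504,368),(632,373)))
workorder.job_done()
E
```

```text
[0.4933 0.0874 0.065 ] 0.12917790064426016
ajar [ 0.6148 -0.067   0.065 ] shut [ 0.6084 -0.2151  0.065 ]
the job is handed in; nothing more can be done
```

I did both steps in the order asked and handed the job in at about 13.4 s. The interface gave no verdict.

- **Narrow tray:** I pushed the open narrow tray home with the shut fingertips. It slid at about 3 N, then the force rose to about 12 N and the tray stopped moving. In the last pictures its lip lines up with the home positions of the other trays.
- **Wide tray:** I hooked the fingertips behind its lip and drew it out until it stopped moving. The push along the slide rose from about 3 N to 24 N there, with about 20 N vertically as well. The top camera puts the travel at 129 mm against the nominal 130 mm, which is within measuring error.
- **Everything else:** In the last pictures the green fitting lies in its compartment, which the fingers never entered. The shut tray, tin and jar are where they were at the start. The hammer, driver, pulley and block also look unmoved. The arm was clear of everything when I handed the job in.

One move stopped about 3.5 cm short of its target and was corrected before any contact. I also spent about 1.7 s opening and turning the gripper in free air to check the shape of the fingers. No check failed.

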